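Read the logger on a coasting soap drying carousel

ROBOT

A 6-joint arm with a two-finger parallel gripper is mounted at the origin on the work surface. World frame = base frame: x ahead of the robot, y to its left, z up, the work surface at z = 0. Lengths are in m, angles in rad, forces in N, time in s.
With the tool pointing down it reaches from about 0.25 to 0.775 m from the base axis. Payload 4 kg.
Tool frame: the origin (TCP) lies midway between the tips of the shut fingers; the grasp point (between the pads) lies 19 mm behind it (grip_point_offset is the distance from the TCP to the grasp point, in m); z points along the fingers, y is the line along which they close (so a half turn about z gives the same grasp; the last joint's range is limited). The gripper opens to 94 mm and grips with 3 to 60 N. Pads are 16 mm wide; open, the fingers measure 119 mm over their backs; the gripper's body (75 mm by 177 mm) begins 78 mm behind the grasp point.
Start: joints at [-1.255, 0.087, 1.371, -0, 1.684, -0.103], TCP at [0.224, -0.502, 0.206] pointing down, gripper open.
Joint ranges: [-3.1, 3.1], [-0.76, 2.03], [0.27, 2.55], [-1.08, 4.22], [0.17, 2.65], [-2.57, 2.57]. Speed limits (rad/s): [2.79, 2.79, 3.14, 3.14, 3.14, 3.14].

INTERFACE

Orientations are given as [roll, pitch, yaw] about the fixed x, y, z axes, in that order (R = Rz(yaw) Ry(pitch) Rx(roll)).
In Python, from bench import * gives the robot as it stands.
- The arm moves only by the tool carry_out, never from a script. Its argument "commands" is a list of rows, each a list of 6 numbers: the shift along the tool's x, y, z in m, then the turn, a rotation vector about the tool's x, y, z in rad. In form: [[tx, ty, tz, rx, ry, rz], ...]. A call has exactly 5 rows; each row is the pose to reach, as a shift and turn from the pose commanded when the call began, along the tool's axes at that moment; what a row does not reach only later rows make up. A row lasts 1/10 s, in which the tool goes at most 50 mm and 8.59 degrees, less where a joint would pass 70% of its speed; a pose out of reach is approached as far as the arm can. A call with a gripper value outside its range is refused whole. "jaw" is the opening, from 0 (shut) to 1 (fully open), set as the call begins (left out, the last holds). The fingers move at their own pace and stop on an object; the grip force is fixed at half the most. Time passes only in rows, so rows that repeat a pose let the fingers close, or fill a call up. It gives the time, the measured TCP pose, the force, the opening and the grip force at its end, in the units of the state.
- get_obs(): the state, without advancing time (a new reading comes with each control period).
- snapshot(name): name is "scene" or "top" or "wrist"; returns a dict with "img" (480x640x3 uint8, red, green, blue), "range_z" (480x640 float32, m along the optical axis (not along the pixel's ray), 0 where there is no reading), "fx", "fy", "cx", "cy" (pixels), "distortion" ([k1, k2, p1, p2, k3] as OpenCV has them; the pictures are not rectified), "R" (3x3) and "t" (3): a world point X has camera coordinates R X + t. Camera axes: x right, y down, z forward; pixel columns grow to the right and rows downward; lengths in m; the calibration is good to about 2 mm. A picture is of the moment at which its call begins.
- close_job(): hands the job in; it is judged then, once.
The state is a dict: "time": time; "joint_positions": joint angles; "qvel": joint speeds; "joint_torque": joint torques, N m; "tool_pos": TCP position; "ee_rot": TCP orientation; "wrist_force": force on the tool from outside, world axes, zero at the start; "wrist_torque": the same for the moment, N m; "width": finger opening in m; "finger_force": force on a finger pad.
Only numpy, scipy, OpenCV 4.12 (cv2) and the standard library are available. Lean on these libraries where they do the work, as an engineer would, in place of code of your own. Each camera call takes 0.05 s, during which the arm holds its last target. There are 200 camera calls.

TASK

Set the soap carousel turning (its blue pegs are there to be pushed) and let it coast freely: its logger transmits only while the carousel turns faster than once in eight seconds, and it must never turn faster than once in two seconds. While it coasts, keep the upright green reader wand's foot right above the black logger, close (1 to 5 cm) but with nothing touching the carousel, travelling along with it for five seconds without a break; then stand the wand upright inside the ring of its charging pad and let go. Handle the carousel gently and leave the loaf, tin, soap bar and spatula alone.

Things in the scene. Friction and masses are not known exactly. Their poses are not given: they have to be found in the camera images.
- stand: fixed stand of the drying carousel; origin on the table surface on the vertical turning axis. It carries a turning round white deck, 310 mm across, top face at z = 60 mm, with a low hub (44 mm across, top at 72 mm). Starts at any yaw
- hub (a point): centre of the hub's top, on the turning axis, z = 72 mm. Around it, fixed on the deck, three soap bars (80 mm radially, 56 mm across, 28 mm high, top at z = 88 mm), centred 105 mm from the axis, 120 degrees apart, and midway between them three blue pegs
- carousel (a joint): angle of the deck in rad, growing anticlockwise seen from above, no stops, counts on over full turns; starts at any angle, at rest; turns either way. Nominal inertia of the deck and all on it 0.024 kg m2 (2.0 kg, real one up to 30 percent off), bearing drag 0.001 N m plus 0.001 N m per rad/s: it coasts many seconds, slowing gradually
- logger (a point): centre of the top face of the black round logger (32 mm across, 8 mm high, white dot on top) fixed on one of the soap bars (the yellow one); 105 mm from the axis, z = 96 mm; turns with the deck
- peg0 (a point): centre of the top of a blue upright peg on the deck (14 mm diameter, 50 mm tall, top at z = 110 mm), 130 mm from the axis, 60 degrees anticlockwise of the logger; turns with the deck
- peg1 (a point): like peg0, 180 degrees from the logger
- peg2 (a point): like peg0, 60 degrees clockwise of the logger
- reader: loose green reader wand, 160 g, standing upright; origin at the centre of the flat underside of its foot, which is the reading face; z along the wand. Foot 48 mm diameter up to 30 mm, tapering to a round handle of 28 mm diameter from 40 to 120 mm above the underside. Any grasp yaw does
- pad: fixed grey charging pad, 130 x 130 mm, 8 mm thick, origin at the centre of its underside; a flat white painted ring of 47 to 52 mm radius around its centre on top. The wand starts inside the ring; the pad is left or right of the carousel
- loaf: loose brown soap loaf, 170 x 70 x 60 mm, on the side of the carousel where the pad is not; origin centre of underside; to be left alone
- tin: loose aluminium tin, 80 mm diameter, 50 mm high; origin centre of underside; to be left alone
- bar: loose yellow soap bar 80 x 56 x 28 mm on a sheet of paper; origin centre of underside; to be left alone
- spatula: loose flat spatula, about 260 mm long, with a green handle, lying along y on the table beyond the carousel; to be left alone
Mind the look-alikes: they are no part of the job. Of the things like the pad, leave any that is red; of the rest the larger one is meant.

How it is judged:
On the way, in this order (a step that is already met when the one before it is completed fails the run):
1. the carousel has been set turning faster than once in eight seconds (0.78 rad/s) ((velocity of joint carousel above 0.78 rad/s or velocity of joint carousel below -0.78 rad/s)), for 0.1 s.
2. for 5 s on end the upright wand's foot stays within 25 mm sideways of the logger and 8 to 50 mm above it, the carousel coasting untouched above 0.78 rad/s ((velocity of joint carousel above 0.78 rad/s or velocity of joint carousel below -0.78 rad/s) and contact force between anything else and stand below 0.2 N and horizontal distance between reader and logger below 0.025 m and z of reader in the frame of logger between 0.008 and 0.05 m and angle between reader's own z axis and vertical below 0.25 rad), for 5 s.
At the end, for the whole second after the job is handed in: the wand stands upright (within 0.1 rad), at rest and released on the charging pad, its axis within 30 mm of the pad's centre; the carousel may still be coasting (horizontal distance between reader and pad below 0.03 m and z of reader in the frame of pad between 0.004 and 0.012 m and angle between reader's own z axis and vertical below 0.1 rad and linear speed of reader below 0.03 m/s and contact force between the fingers and reader below 0.1 N); the robot touches nothing.
It fails at once if the carousel turns faster than once in two seconds (3.14 rad/s) (velocity of joint carousel above 3.14 rad/s or velocity of joint carousel below -3.14 rad/s).
It fails at once if the carousel is struck with more than 25 N (contact force between anything else and stand above 25 N).
It fails at once if the wand is tipped over (0.7 rad) (angle between reader's own z axis and vertical above 0.7 rad).
It fails at once if the loaf, tin, soap bar or spatula is moved more than 20 mm (distance of any of loaf, tin, bar, spatula from where it was at the start of the episode above 0.02 m).
It also fails if it takes over 54 s, if anything falls off the work surface, if the arm or the gripper's body presses on something with over 40 N, if the wrist force passes 120 N, or if a joint passes its speed limit or range.

## Working session

There is one attempt and no reset: what is moved stays moved. The work goes in short steps, Python scripts to look and compute and a tool call to move; the robot and the scene stay as the last step left them, time stands still between calls to the robot, and variables do not carry over. Pictures are saved under pics/ and viewed, at most 10 in all, crops included, and the job is handed in when it is done.

Besides the shell and the picture viewer there is one more tool, called after "Call:" as name(argument=value, ...), one argument or row to a line, values as JSON. carry_out: Moves the arm, as the interface text tells. Its arguments: {"type":"object","properties":{"commands":{"type":"array","items":{"type":"array","items":{"type":"number"}}},"jaw":{"type":"number"}},"required":["commands"]}

```bash
ls; mkdir -p pics; cat > h.py <<'E'
from bench import *
import numpy as np, cv2
def rays(s,px):
    K=np.array([[s['fx'],0,s['cx']],[0,s['fy'],s['cy']],[0,0,1]])
    u=cv2.undistortPoints(np.array(px,float).reshape(-1,1,2),K,np.array(s['distortion'],float)).reshape(-1,2)
    d=np.c_[u,np.ones(len(u))]@np.array(s['R'])
    o=-np.array(s['R']).T@np.array(s['t'])
    return o,d
def onz(s,px,z):
    o,d=rays(s,px); return o+d*((z-o[2])/d[:,2])[:,None]
def save(s,n): cv2.imwrite('pics/'+n+'.png',cv2.cvtColor(s['img'],cv2.COLOR_RGB2BGR))
E
python3 - <<'E'
from h import *
import pickle
o=get_obs(); print(o)
S={}
for n in("top","scene"):
    s=snapshot(n); S[n]=s; save(s,n+'0'); print(n,s['fx'],-np.array(s['R']).T@s['t'])
pickle.dump(S,open('s0.pkl','wb'))
E
```

```text
pics
{'time': 0.0, 'joint_positions': array([-1.25511767e+00,  8.79504918e-02,  1.37224102e+00, -5.02830703e-06,
        1.68358286e+00, -1.03104653e-01]), 'qvel': array([ 3.01913559e-04,  2.43940908e-03, -1.16439355e-03, -3.56584910e-04,
       -4.06071010e-04,  4.20275345e-05]), 'joint_torque': array([-5.51946250e-04, -3.40180421e+01, -3.02427578e+01,  7.15322443e-02,
        3.27354600e-02, -1.69367786e-04]), 'tool_pos': array([ 0.22347969, -0.50195696,  0.20431335]), 'ee_rot': array([-3.13942200e+00, -2.19575983e-04,  4.18782509e-01]), 'wrist_force': array([-0.32297051, -0.21867253,  0.26632522]), 'wrist_torque': array([-0.00668272,  0.05716374,  0.01818819]), 'finger_force': 0.0, 'width': 0.09430574657926896}
top 568.2195358097816 [ 0.38812242 -0.06630961  1.6721725 ]
scene 589.4000526315315 [ 1.34729992 -0.50676419  1.24829815]
```

View pics/top0.png

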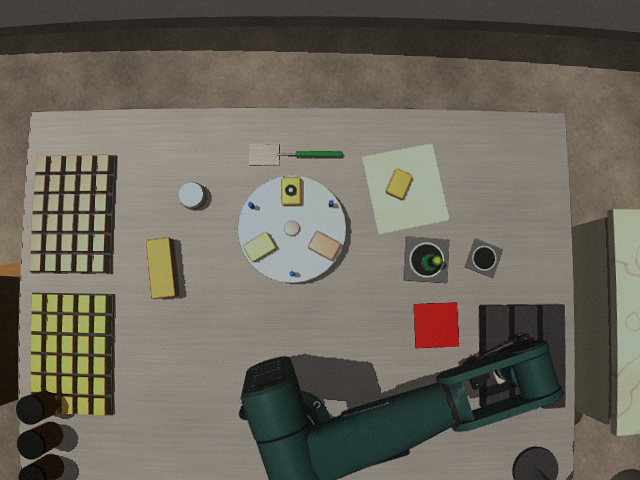

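View pics/scene0.png

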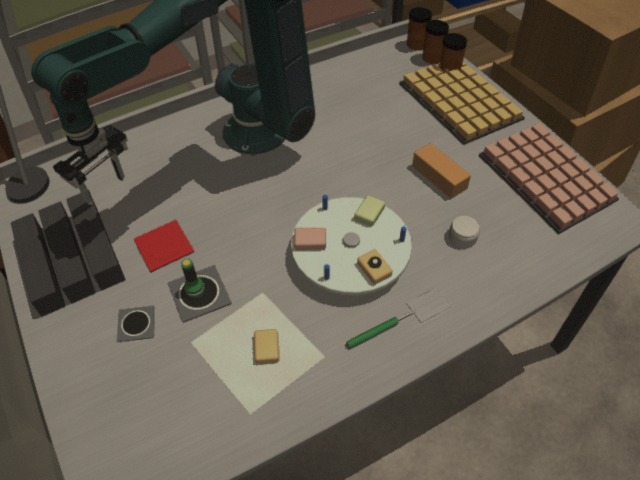

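Top view: the carousel is centred at (292,229), with the logger at (291,190) and pegs at (251,205), (332,204) and (292,273). There are three pad candidates: the grey one with the wand at (427,260), a smaller grey one at (484,258) and a red one at (437,325). Red is excluded, and the larger grey one, at (427,260), is the one meant. I'll measure these and confirm the pad in a crop.

```bash
cat > m.py <<'E'
from h import *
import pickle
S=pickle.load(open('s0.pkl','rb'))
def blobs(n,lo,hi,box,amin=6):
    s=S[n]; h=cv2.cvtColor(s['img'],cv2.COLOR_RGB2HSV); m=cv2.inRange(h,lo,hi)
    k=np.zeros_like(m); x0,y0,x1,y1=box; k[y0:y1,x0:x1]=m[y0:y1,x0:x1]
    c,l,st,ce=cv2.connectedComponentsWithStats(k)
    return [(ce[i].round(1),st[i]) for i in range(1,c) if st[i][4]>=amin]
def tri(p,q):
    o1,d1=rays(S['top'],[p]); o2,d2=rays(S['scene'],[q]); d1=d1[0];d2=d2[0]
    a=np.linalg.lstsq(np.c_[d1,-d2],o2-o1,rcond=None)[0]
    A=o1+a[0]*d1;B=o2+a[1]*d2
    return ((A+B)/2).round(4),np.linalg.norm(A-B).round(4)
E
python3 - <<'E'
from m import *
for n,b in(("top",(230,165,355,290)),("scene",(280,180,420,300))):
    print(n,'blue',[(list(c),s[4]) for c,s in blobs(n,(105,120,30),(130,255,255),b)])
    print('black',[(list(c),list(s)) for c,s in blobs(n,(0,0,0),(180,255,45),b)])
for n,b in(("top",(395,230,460,290)),("scene",(160,250,240,325))):
    print(n,'green',[(list(c),list(s)) for c,s in blobs(n,(45,80,20),(90,255,255),b)])
    print('yel',[(list(c),list(s)) for c,s in blobs(n,(20,100,90),(40,255,255),b)])
a=S['top']['img'][225:355,395:515]; b=S['scene']['img'][240:345,105:245]
f=lambda i:cv2.resize(i,(400,400),interpolation=cv2.INTER_CUBIC)
cv2.imwrite('pics/crop.png',cv2.cvtColor(np.hstack([f(a),f(b)]),cv2.COLOR_RGB2BGR))
E
```

```text
top blue [([np.float64(330.4), np.float64(202.6)], np.int32(17)), ([np.float64(249.8), np.float64(204.1)], np.int32(19)), ([np.float64(291.6), np.float64(273.2)], np.int32(16))]
black [([np.float64(290.5), np.float64(190.0)], [np.int32(286), np.int32(185), np.int32(10), np.int32(10), np.int32(54)]), ([np.float64(252.4), np.float64(206.6)], [np.int32(251), np.int32(205), np.int32(3), np.int32(4), np.int32(7)])]
scene blue [([np.float64(324.5), np.float64(196.5)], np.int32(12)), ([np.float64(403.2), np.float64(228.6)], np.int32(12)), ([np.float64(326.4), np.float64(266.6)], np.int32(13))]
black [([np.float64(374.0), np.float64(263.6)], [np.int32(370), np.int32(260), np.int32(10), np.int32(7), np.int32(34)])]
top green [([np.float64(430.5), np.float64(261.4)], [np.int32(422), np.int32(254), np.int32(20), np.int32(17), np.int32(167)])]
yel [([np.float64(437.0), np.float64(260.0)], [np.int32(434), np.int32(257), np.int32(7), np.int32(7), np.int32(37)])]
scene green [([np.float64(187.5), np.float64(266.1)], [np.int32(182), np.int32(259), np.int32(11), np.int32(11), np.int32(44)]), ([np.float64(193.9), np.float64(285.8)], [np.int32(185), np.int32(278), np.int32(18), np.int32(16), np.int32(205)]), ([np.float64(195.8), np.float64(295.6)], [np.int32(188), np.int32(292), np.int32(16), np.int32(6), np.int32(27)])]
yel [([np.float64(186.0), np.float64(262.1)], [np.int32(182), np.int32(259), np.int32(9), np.int32(7), np.int32(47)])]
```

View pics/crop.png

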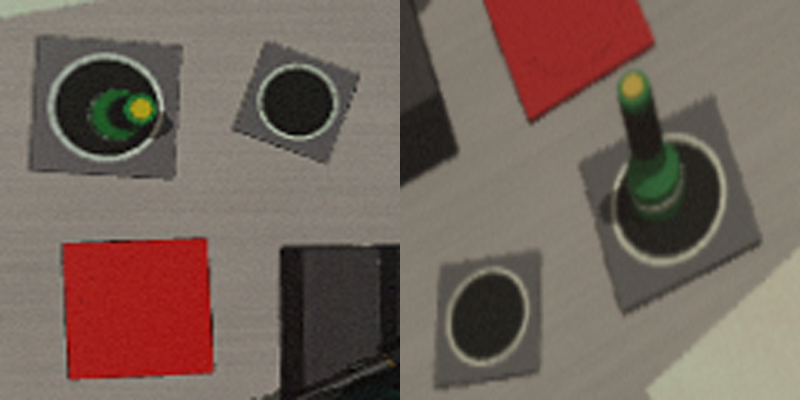

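The crop confirms it: the larger grey pad, with ring and wand, is at top (427,260); the smaller grey and the red ones are decoys.

```bash
python3 - <<'E'
from m import *
print('tip',tri((437,260),(186,262.1)))
P=[tri((330.4,202.6),(326.4,266.6)),tri((249.8,204.1),(403.2,228.6)),tri((291.6,273.2),(324.5,196.5))]
print('pegs (R,L,near)',P)
L=tri((290.5,190),(374.5,263.3));print('logger',L)
Q=np.array([p[0] for p in P]); print('pegs centre',Q.mean(0), 'r',np.linalg.norm(Q[:,:2]-Q[:,:2].mean(0),axis=1))
# pegs on z=.11 plane top
T=onz(S['top'],[(330.4,202.6),(249.8,204.1),(291.6,273.2)],.108);print(T.round(4),T.mean(0)); 
T2=onz(S['scene'],[(326.4,266.6),(403.2,228.6),(324.5,196.5)],.1);print(T2.round(4),T2.mean(0))
for n,b,hub in(("top",(400,230,455,290),(291.5,228.5)),("scene",(165,255,240,325),(351.5,239.5))):
    s=S[n];h=cv2.cvtColor(s['img'],cv2.COLOR_RGB2HSV);x0,y0,x1,y1=b
    m=((h[...,2]>120)&(h[...,1]<60)) ; k=np.zeros(m.shape,np.uint8); k[y0:y1,x0:x1]=m[y0:y1,x0:x1]
    # white deck: largest comp
    md=((h[...,2]>150)&(h[...,1]<45)).astype(np.uint8)
    dk=np.zeros_like(md)
    bb=(230,165,355,290) if n=='top' else (285,190,415,305)
    dk[bb[1]:bb[3],bb[0]:bb[2]]=md[bb[1]:bb[3],bb[0]:bb[2]]
    print(n,'hub z.072',onz(s,[hub],.072).round(4))
    # dark inside of ring: inner region hull
    g=((h[...,2]<60)).astype(np.uint8)|((h[...,1]>80)&(h[...,0]>40)&(h[...,0]<90)).astype(np.uint8)
    kk=np.zeros_like(g);kk[y0:y1,x0:x1]=g[y0:y1,x0:x1]
    c,_=cv2.findContours(cv2.morphologyEx(kk,cv2.MORPH_OPEN,np.ones((3,3))),cv2.RETR_EXTERNAL,cv2.CHAIN_APPROX_NONE)
    c=max(c,key=cv2.contourArea); w=onz(s,c.reshape(-1,2),.008)[:,:2].astype(np.float32)
    print(n,'ring',cv2.fitEllipse(w), cv2.minEnclosingCircle(w))
o,d=rays(S['top'],[(0,0)])
# foot: green lower part in top view  at z~0.03..; scene foot base
print('foot z.02 top',onz(S['top'],[(427.5,261.5)],.035), 'scene',onz(S['scene'],[(195,290)],.03))
E
```

```text
tip (array([ 0.4732, -0.3944,  0.1298]), np.float64(0.0027))
pegs (R,L,near) [(array([ 0.6346, -0.1022,  0.1055]), np.float64(0.0028)), (array([0.6296, 0.1225, 0.1068]), np.float64(0.0027)), (array([0.4378, 0.0045, 0.1079]), np.float64(0.0029))]
logger (array([0.6731, 0.0103, 0.0877]), np.float64(0.0025))
pegs centre [0.56733333 0.00826667 0.10673333] r [0.12933557 0.13010147 0.12958809]
[[ 0.6348 -0.1009  0.108 ]
 [ 0.6301  0.1235  0.108 ]
 [ 0.4384  0.0058  0.108 ]] [0.56776776 0.0094467  0.108     ]
[[ 0.6306 -0.1016  0.1   ]
 [ 0.6249  0.1249  0.1   ]
 [ 0.4309  0.0067  0.1   ]] [0.5621061  0.00999425 0.1       ]
top hub z.072 [[0.566  0.0085 0.072 ]]
top ring ((0.48216891288757324, -0.385364830493927), (0.08434829115867615, 0.08900363743305206), 83.27766418457031) ((0.48194578289985657, -0.38741785287857056), 0.0459870845079422)
scene hub z.072 [[0.5713 0.0056 0.072 ]]
scene ring ((0.4659745693206787, -0.3900183141231537), (0.08173154294490814, 0.13335509598255157), 89.97574615478516) ((0.45476192235946655, -0.39023399353027344), 0.06981439143419266)
foot z.02 top [[ 0.47462088 -0.38500878  0.035     ]] scene [[ 0.4869439  -0.39756038  0.03      ]]
```

Call:
carry_out(
  commands=[
    [0.03,0,0,0,0,0],
    [0.08,0,0,0,0,0],
    [0.13,0.001,0,0,0,0],
    [0.18,0.002,0,0,0,0],
    [0.23,0.003,0,0,0,0],
  ],
  jaw=1,
)

```text
time: 0.6
tool_pos: [0.4364, -0.4106, 0.2049]
ee_rot: [-3.141, 0.0, 0.418]
wrist_force: [0.3, -1.0, 1.0]
width: 0.0937
finger_force: 0.0
```

Call:
carry_out(
  commands=[
    [0.03,0,0,0,0,0],
    [0.042,0,0,0,0,0],
    [0.042,0,0,0,0,0],
    [0.042,0,0,0,0,0],
    [0.042,0,0,0,0,0],
  ],
)

```text
time: 1.1
tool_pos: [0.4718, -0.3957, 0.2056]
ee_rot: [3.141, 0.001, 0.416]
wrist_force: [0.7, 0.2, 0.5]
width: 0.0939
finger_force: 0.0
```

```bash
python3 - <<'E'
from h import *
o=get_obs(); print(o['time'],o['tool_pos'],o['ee_rot'])
s=snapshot('wrist'); save(s,'w0'); print(-s['R'].T@s['t'], s['R'])
h=cv2.cvtColor(s['img'],cv2.COLOR_RGB2HSV);m=cv2.inRange(h,(20,100,90),(40,255,255))
c,l,st,ce=cv2.connectedComponentsWithStats(m)
for i in range(1,c):
    if st[i][4]>100: print(ce[i],st[i],onz(s,[ce[i]],.128))
E
```

```text
1.1 [ 0.47179852 -0.39569772  0.20560118] [3.14146621e+00 6.48528574e-04 4.16458334e-01]
[ 0.54120429 -0.36357342  0.38444678] [[ 0.40401959 -0.91474943  0.00128512]
 [-0.88289807 -0.38958346  0.26213684]
 [-0.23928886 -0.10704305 -0.96502986]]
[323.26023392 245.98099415] [309 232  30  29 684] [[ 0.47562405 -0.39370392  0.128     ]]
[591.08117444 415.93609672] [578 377  22  74 579] [[ 0.43633078 -0.62648139  0.128     ]]
[ 49.27218935 427.50295858] [ 45 412  10  30 169] [[ 0.26545737 -0.26435841  0.128     ]]
```

View pics/w0.png

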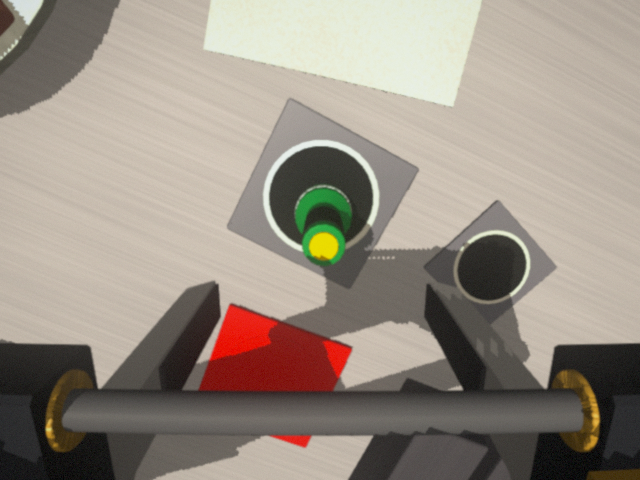

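The wrist picture shows the wand tip at (323,246), standing inside the ring of the large pad (ring centre about (321,198)). The fingers straddle it with clear space below.

Call:
carry_out(
  commands=[
    [0.004,0,0.03,0,0,0],
    [0.004,0,0.07,0,0,0],
    [0.004,0,0.11,0,0,0],
    [0.004,0,0.135,0,0,0],
    [0.004,0,0.146,0,0,0],
  ],
)

```text
time: 1.65
tool_pos: [0.4743, -0.3923, 0.056]
ee_rot: [-3.136, 0.002, 0.417]
wrist_force: [-0.3, -0.2, 0.7]
width: 0.0938
finger_force: 0.0
```

Call:
carry_out(
  commands=[
    [0,0,0,0,0,0],
    [0,0,0,0,0,0],
    [0,0,0,0,0,0],
    [0,0,0,0,0,0],
    [0,0,0,0,0,0],
  ],
  jaw=0,
)

```text
time: 2.15
tool_pos: [0.4776, -0.3935, 0.0609]
ee_rot: [3.139, -0.001, 0.419]
wrist_force: [-0.1, -1.1, -0.1]
width: 0.0572
finger_force: 0.0
```

```bash
python3 - <<'E'
from h import *
o=get_obs(); print({k:o[k] for k in('time','tool_pos','ee_rot','width','finger_force')})
R=np.array([[ 0.40401959,-0.91474943,0.00128512],[-0.88289807,-0.38958346,0.26213684],[-0.23928886,-0.10704305,-0.96502986]])
s=snapshot('wrist'); s2=dict(s); C=np.array([0.54120429,-0.36357342,0.38444678]); s2['R']=R; s2['t']=-R@C
print(onz(s2,[(321,198),(291,98),(419,168),(349,289),(228,228)],.008))
E
```

```text
{'time': 2.15, 'tool_pos': array([ 0.47759931, -0.39354541,  0.06092022]), 'ee_rot': array([ 3.13923720e+00, -8.50760801e-04,  4.18897340e-01]), 'width': 0.05717461842312918, 'finger_force': 0.0}
[[ 0.48498057 -0.3878668   0.008     ]
 [ 0.55315954 -0.32997977  0.008     ]
 [ 0.54454435 -0.45625227  0.008     ]
 [ 0.41595522 -0.4473961   0.008     ]
 [ 0.42536201 -0.32110983  0.008     ]]
```

Call:
carry_out(
  commands=[
    [0,0,0,0,0,0],
    [0,0,0,0,0,0],
    [0,0,0,0,0,0],
    [0,0,0,0,0,0],
    [0,0,0,0,0,0],
  ],
)

```text
time: 2.7
tool_pos: [0.477, -0.3931, 0.0594]
ee_rot: [3.141, 0.0, 0.419]
wrist_force: [0.9, -0.2, -0.1]
width: 0.0278
finger_force: 30.0
```

Call:
carry_out(
  commands=[
    [0,0,0,0,0,0],
    [0,0,-0.01,0,0,0],
    [0,0,-0.04,0,0,0],
    [0,0,-0.07,0,0,0],
    [0,0,-0.1,0,0,0],
  ],
)

```text
time: 3.2
tool_pos: [0.4767, -0.3926, 0.1605]
ee_rot: [-3.14, 0.0, 0.419]
wrist_force: [-0.2, -0.2, -1.5]
width: 0.0273
finger_force: 30.0
```

Call:
carry_out(
  commands=[
    [0,0,-0.01,0,0,0],
    [0,0,-0.01,0,0,0],
    [0,0,-0.01,0,0,0],
    [0,0,-0.01,0,0,0],
    [0,0,-0.01,0,0,0],
  ],
)

```text
time: 3.7
tool_pos: [0.4763, -0.3923, 0.1672]
ee_rot: [-3.138, 0.001, 0.419]
wrist_force: [0.2, -0.0, -1.3]
width: 0.0276
finger_force: 30.0
```

```bash
cat > plan.py <<'E'
import numpy as np, json
C0=np.array([.5673,.0085]); YAW=.419; c,s=np.cos(YAW),np.sin(YAW)
M=np.array([[c,s,0],[s,-c,0],[0,0,-1]])   # world->tool, symmetric/own inverse
def calls(start,W,dec=3):
    """world TCP waypoints (one per row) -> rows per call; returns final commanded pose"""
    p=np.array(start,float)
    for i in range(0,len(W),5):
        r=np.round((np.array(W[i:i+5])-p)@M.T,dec)
        print(json.dumps([list(map(float,x))+[0,0,0] for x in r]))
        p=p+M.T@r[-1]
    print('cmd end',p.round(4).tolist()); return p
def arc(a,r,z): return [C0[0]+r*np.cos(a),C0[1]+r*np.sin(a),z]
E
python3 - <<'E'
from plan import *
F=.0515
A=np.array([.4765,-.3925,.1695]);B=np.array(arc(np.radians(162.5),.13,.135+F))
t=np.array([.05,.14,.24,.34,.44,.54,.64,.74,.84,.92,.97,1,1,1,1]);W=[A+(B-A)*k for k in t]
for i in (12,13,14): W[i]=B-[0,0,[.02,.045,.059][i-12]]
calls(A,W)
E
```

```text
[[0.007, -0.021, -0.001, 0, 0, 0], [0.021, -0.058, -0.002, 0, 0, 0], [0.036, -0.1, -0.004, 0, 0, 0], [0.051, -0.141, -0.006, 0, 0, 0], [0.065, -0.183, -0.007, 0, 0, 0]]
[[0.015, -0.041, -0.002, 0, 0, 0], [0.03, -0.083, -0.004, 0, 0, 0], [0.045, -0.124, -0.006, 0, 0, 0], [0.06, -0.166, -0.007, 0, 0, 0], [0.072, -0.199, -0.009, 0, 0, 0]]
[[0.007, -0.021, -0.0, 0, 0, 0], [0.012, -0.034, -0.001, 0, 0, 0], [0.012, -0.034, 0.019, 0, 0, 0], [0.012, -0.034, 0.044, 0, 0, 0], [0.012, -0.034, 0.058, 0, 0, 0]]
cmd end [0.4434, 0.0481, 0.1275]
```

Call:
carry_out(
  commands=[
    [0.007,-0.021,-0.005,0,0,0],
    [0.021,-0.058,-0.01,0,0,0],
    [0.036,-0.1,-0.015,0,0,0],
    [0.051,-0.141,-0.015,0,0,0],
    [0.065,-0.183,-0.015,0,0,0],
  ],
)

```text
time: 4.2
tool_pos: [0.4614, -0.1977, 0.1837]
ee_rot: [-3.141, 0.0, 0.418]
wrist_force: [0.3, 0.3, -1.4]
width: 0.0275
finger_force: 30.0
```

Call:
carry_out(
  commands=[
    [0.015,-0.041,-0.002,0,0,0],
    [0.03,-0.083,-0.002,0,0,0],
    [0.045,-0.124,-0.002,0,0,0],
    [0.06,-0.166,-0.002,0,0,0],
    [0.072,-0.199,-0.002,0,0,0],
  ],
)

```text
time: 4.7
tool_pos: [0.4458, 0.014, 0.1858]
ee_rot: [-3.141, 0.001, 0.42]
wrist_force: [-0.4, 0.4, -1.7]
width: 0.0275
finger_force: 30.0
```

Call:
carry_out(
  commands=[
    [0.007,-0.021,0,0,0,0],
    [0.012,-0.034,0,0,0,0],
    [0.012,-0.034,0.019,0,0,0],
    [0.012,-0.034,0.044,0,0,0],
    [0.012,-0.034,0.059,0,0,0],
  ],
)

```text
time: 5.2
tool_pos: [0.4425, 0.048, 0.1249]
ee_rot: [-3.14, 0.003, 0.42]
wrist_force: [0.2, 0.3, -2.4]
width: 0.0274
finger_force: 30.0
```

Call:
carry_out(
  commands=[
    [0,0,0,0,0,0],
    [0,0,0,0,0,0],
    [0,0,0,0,0,0],
    [0,0,0,0,0,0],
    [0,0,0,0,0,0],
  ],
)

```text
time: 5.7
tool_pos: [0.4445, 0.0476, 0.1284]
ee_rot: [3.141, -0.002, 0.419]
wrist_force: [-0.1, -0.1, -1.7]
width: 0.0274
finger_force: 30.0
```

```bash
python3 - <<'E'
from m import *
o=get_obs(); print(o['tool_pos'],o['ee_rot'],o['time'])
for n,b in(("top",(230,165,355,290)),("scene",(280,180,420,300))):
    S[n]=snapshot(n); save(S[n],n+'1')
    print(n,'blue',[(list(map(float,c)),int(s[4])) for c,s in blobs(n,(105,120,30),(130,255,255),b)])
a=S['top']['img'][165:295,225:365]; b=S['scene']['img'][140:305,275:425]
f=lambda i:cv2.resize(i,(400,400),interpolation=cv2.INTER_CUBIC)
cv2.imwrite('pics/c1.png',cv2.cvtColor(np.hstack([f(a),f(b)]),cv2.COLOR_RGB2BGR))
E
```

```text
[0.44451773 0.04756909 0.12838288] [ 3.14076673e+00 -1.55623004e-03  4.18679969e-01] 5.7
top blue [([330.4, 202.6], 17), ([250.0, 204.1], 20)]
scene blue [([403.4, 228.5], 11), ([326.6, 266.6], 13)]
```

View pics/c1.png

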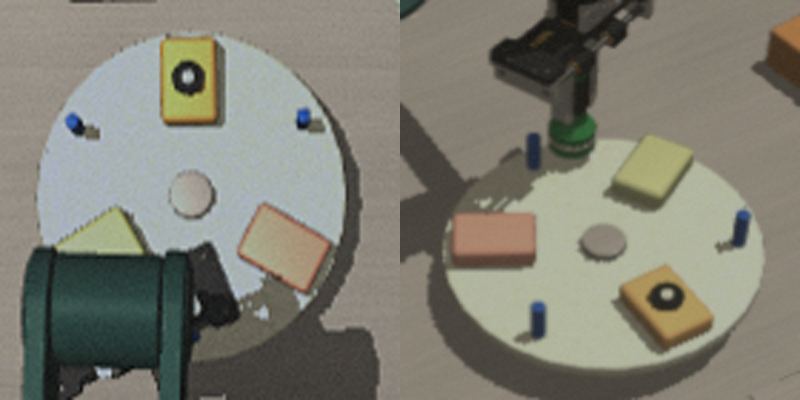

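The foot stands free beside the near peg: the scene crop shows the green foot at (572,135) and the peg at (534,150). Next I'll plan the push.

```bash
cat > ang.py <<'E'
from m import *
CEN={'top':(.5677,.0094,.108),'scene':(.5645,.0095,.103)}
def angle(n,s):
    S[n]=s; b=(225,160,360,295) if n=='top' else (275,170,425,310)
    cx,cy,z=CEN[n]; B=[c for c,st in blobs(n,(105,120,30),(130,255,255),b,5)]
    if not B: return None
    P=onz(s,B,z)[:,:2]-[cx,cy]; r=np.linalg.norm(P,axis=1); P=P[abs(r-.13)<.012]
    a=np.arctan2(P[:,1],P[:,0])-np.pi/3
    if len(a)==0: return None
    # logger angle modulo 120deg, then pick by black blob
    m=np.angle(np.exp(3j*a).mean())/3
    sp=np.ptp(np.angle(np.exp(3j*(a-m))))/3
    L=[onz(s,[c],.094)[0,:2]-[.567,.0085] for c,st in blobs(n,(0,0,0),(180,255,50),b,15)]
    La=[round(float(np.arctan2(l[1],l[0])),2) for l in L if abs(np.hypot(*l)-.105)<.012]
    return round(float(m),3),len(a),round(float(sp),3),La
def look():
    for n in('scene','top'):
        t=get_obs()['time']; s=snapshot(n); print(round(t,2),n,angle(n,s))
E
python3 - <<'E'
from plan import *
import ang
S=ang.S
print(ang.angle('top',S['top']),ang.angle('scene',S['scene']))
w=np.array([.3,.4,.4,.5,.65,.8,.95,1.1,1.25,1.4,1.55,1.7,1.8,1.9,1.95,1.5,1.4,1.2,.9,.5])
th=np.radians(162.5)+np.cumsum(w)*.1
z=np.array([.076]*16+[.098,.12,.13,.13])+.0515
calls([.4434,.0478,.1275],[arc(a,.13,k) for a,k in zip(th,z)])
E
```

```text
(0.025, 3, 0.005, [0.03]) (0.025, 3, 0.01, [-0.02])
[[-0.003, 0.003, 0.0, 0, 0, 0], [-0.006, 0.007, 0.0, 0, 0, 0], [-0.009, 0.011, 0.0, 0, 0, 0], [-0.013, 0.017, 0.0, 0, 0, 0], [-0.017, 0.024, 0.0, 0, 0, 0]]
[[-0.005, 0.009, 0.0, 0, 0, 0], [-0.009, 0.021, 0.0, 0, 0, 0], [-0.013, 0.035, 0.0, 0, 0, 0], [-0.015, 0.051, 0.0, 0, 0, 0], [-0.016, 0.069, 0.0, 0, 0, 0]]
[[0.003, 0.02, 0.0, 0, 0, 0], [0.009, 0.041, 0.0, 0, 0, 0], [0.02, 0.062, 0.0, 0, 0, 0], [0.035, 0.081, 0.0, 0, 0, 0], [0.054, 0.098, 0.0, 0, 0, 0]]
[[0.016, 0.011, 0.0, 0, 0, 0], [0.033, 0.018, -0.022, 0, 0, 0], [0.048, 0.022, -0.044, 0, 0, 0], [0.059, 0.024, -0.054, 0, 0, 0], [0.066, 0.025, -0.054, 0, 0, 0]]
cmd end [0.6108, -0.1141, 0.1815]
```

Call:
carry_out(
  commands=[
    [-0.003,0.003,0,0,0,0],
    [-0.006,0.007,0,0,0,0],
    [-0.009,0.011,0,0,0,0],
    [-0.013,0.017,0,0,0,0],
    [-0.017,0.024,0,0,0,0],
  ],
)

```text
time: 6.3
tool_pos: [0.438, 0.018, 0.1275]
ee_rot: [3.141, 0.0, 0.419]
wrist_force: [-0.6, 0.3, -1.4]
width: 0.0278
finger_force: 30.0
```

Call:
carry_out(
  commands=[
    [-0.005,0.009,0,0,0,0],
    [-0.009,0.021,0,0,0,0],
    [-0.013,0.035,0,0,0,0],
    [-0.015,0.051,0,0,0,0],
    [-0.016,0.069,0,0,0,0],
  ],
)

```text
time: 6.8
tool_pos: [0.4516, -0.0522, 0.1275]
ee_rot: [3.141, 0.0, 0.418]
wrist_force: [-0.5, 0.1, -1.6]
width: 0.0274
finger_force: 30.0
```

Call:
carry_out(
  commands=[
    [0.003,0.02,0,0,0,0],
    [0.009,0.041,0,0,0,0],
    [0.02,0.062,0,0,0,0],
    [0.035,0.081,0,0,0,0],
    [0.054,0.098,0,0,0,0],
  ],
)

```text
time: 7.3
tool_pos: [0.5412, -0.1206, 0.1273]
ee_rot: [3.141, 0.001, 0.417]
wrist_force: [-1.1, 0.2, -1.8]
width: 0.0275
finger_force: 30.0
```

Call:
carry_out(
  commands=[
    [0.016,0.011,0,0,0,0],
    [0.033,0.018,-0.022,0,0,0],
    [0.048,0.022,-0.044,0,0,0],
    [0.059,0.024,-0.054,0,0,0],
    [0.066,0.025,-0.054,0,0,0],
  ],
)

```text
time: 7.8
tool_pos: [0.613, -0.1157, 0.1835]
ee_rot: [3.139, -0.003, 0.418]
wrist_force: [-0.1, 0.0, -2.4]
width: 0.028
finger_force: 30.0
```

```bash
python3 - <<'E'
from ang import *
look(); o=get_obs(); print(o['time'],o['tool_pos'],o['ee_rot'],o['width'])
save(S['scene'],'sc2')
E
```

```text
7.8 scene (0.427, 2, 0.005, [2.54])
7.85 top (0.514, 1, 0.0, [-1.18, 2.61])
7.9 [ 0.61147565 -0.11486914  0.18051557] [-3.14114529e+00  9.86049983e-04  4.18710322e-01] 0.027715458215110827
```

Call:
carry_out(
  commands=[
    [0,-0.008,0.001,0,0,0],
    [0.001,-0.016,0.003,0,0,0],
    [0.001,-0.022,0.005,0,0,0],
    [0.001,-0.025,0.005,0,0,0],
    [0.001,-0.025,0.005,0,0,0],
  ],
)

```text
time: 8.4
tool_pos: [0.6016, -0.0904, 0.1765]
ee_rot: [-3.142, 0.0, 0.42]
wrist_force: [0.3, 0.4, -1.2]
width: 0.0277
finger_force: 30.0
```

```bash
python3 - <<'E'
from ang import *
look(); o=get_obs(); print(o['time'],o['tool_pos'],o['ee_rot'],o['width'])
E
```

```text
8.4 scene (-0.563, 2, 0.048, [])
8.45 top (-0.491, 3, 0.005, [-2.51])
8.5 [ 0.60196387 -0.09101207  0.17669436] [ 3.14102515e+00 -2.06332756e-04  4.19062427e-01] 0.0274613776302422
```

```bash
cat > track.py <<'E'
from plan import *
def phi(t,t0,p0,w0,tau=24.): # 1+w decays
    return p0+(1+w0)*tau*(1-np.exp(-(t-t0)/tau))-(t-t0)
Z=.1765
E
python3 - <<'E'
from track import *
t=8.5+.1*np.arange(1,21); p=phi(t,8.45,3.705,1.785)
g=np.maximum(0,1.4-(t-8.5)); T=1.4
p0=phi(8.5,8.45,3.705,1.785); g0=5.044-p0
f=p+g0*(g/T)**2; f[-1]+=.04; f[-2]+=.02
print(np.round(f,2))
calls([.6017,-.0909,.1765],[arc(a,.105,Z) for a in f])
E
```

```text
[5.05 5.07 5.09 5.13 5.19 5.25 5.32 5.41 5.51 5.62 5.74 5.87 6.02 6.17
 6.34 6.5  6.66 6.81 6.99 7.17]
[[0.0, -0.0, 0.0, 0, 0, 0], [0.002, -0.0, 0.0, 0, 0, 0], [0.005, 0.0, 0.0, 0, 0, 0], [0.009, 0.0, 0.0, 0, 0, 0], [0.015, 0.0, 0.0, 0, 0, 0]]
[[0.006, -0.001, 0.0, 0, 0, 0], [0.014, -0.002, 0.0, 0, 0, 0], [0.023, -0.004, 0.0, 0, 0, 0], [0.033, -0.007, 0.0, 0, 0, 0], [0.043, -0.012, 0.0, 0, 0, 0]]
[[0.011, -0.007, 0.0, 0, 0, 0], [0.022, -0.015, 0.0, 0, 0, 0], [0.032, -0.026, 0.0, 0, 0, 0], [0.042, -0.04, 0.0, 0, 0, 0], [0.049, -0.055, 0.0, 0, 0, 0]]
[[0.005, -0.016, 0.0, 0, 0, 0], [0.007, -0.033, 0.0, 0, 0, 0], [0.006, -0.049, 0.0, 0, 0, 0], [0.003, -0.068, 0.0, 0, 0, 0], [-0.004, -0.085, 0.0, 0, 0, 0]]
cmd end [0.6339, 0.0899, 0.1765]
```

Call:
carry_out(
  commands=[
    [0,0,0,0,0,0],
    [0.002,0,0,0,0,0],
    [0.005,0,0,0,0,0],
    [0.009,0,0,0,0,0],
    [0.015,0,0,0,0,0],
  ],
)

```text
time: 9.0
tool_pos: [0.6161, -0.0849, 0.1765]
ee_rot: [3.141, -0.0, 0.419]
wrist_force: [0.3, 0.5, -1.4]
width: 0.0278
finger_force: 30.0
```

Call:
carry_out(
  commands=[
    [0.006,-0.001,0,0,0,0],
    [0.014,-0.002,0,0,0,0],
    [0.023,-0.004,0,0,0,0],
    [0.033,-0.007,0,0,0,0],
    [0.043,-0.012,0,0,0,0],
  ],
)

```text
time: 9.5
tool_pos: [0.6509, -0.0559, 0.1763]
ee_rot: [-3.142, 0.0, 0.419]
wrist_force: [0.5, -0.6, -1.3]
width: 0.0276
finger_force: 30.0
```

Call:
carry_out(
  commands=[
    [0.011,-0.007,0,0,0,0],
    [0.022,-0.015,0,0,0,0],
    [0.032,-0.026,0,0,0,0],
    [0.042,-0.04,0,0,0,0],
    [0.049,-0.055,0,0,0,0],
  ],
)

```text
time: 10.0
tool_pos: [0.6728, 0.0154, 0.1763]
ee_rot: [-3.141, 0.0, 0.419]
wrist_force: [-0.7, 0.1, -1.8]
width: 0.0276
finger_force: 30.0
```

Call:
carry_out(
  commands=[
    [0.005,-0.016,0,0,0,0],
    [0.007,-0.033,0,0,0,0],
    [0.006,-0.049,0,0,0,0],
    [0.003,-0.068,0,0,0,0],
    [-0.004,-0.085,0,0,0,0],
  ],
)

```text
time: 10.5
tool_pos: [0.6332, 0.0912, 0.1765]
ee_rot: [-3.141, -0.0, 0.419]
wrist_force: [-0.1, -0.1, -2.1]
width: 0.0274
finger_force: 30.0
```

```bash
python3 - <<'E'
from ang import *
o=get_obs(); print(o['time'],o['tool_pos'],o['ee_rot'])
s=snapshot('scene'); print(angle('scene',s)); a=s['img'][140:305,265:425]
cv2.imwrite('pics/c3.png',cv2.cvtColor(cv2.resize(a,(640,600),interpolation=cv2.INTER_CUBIC),cv2.COLOR_RGB2BGR))
E
```

```text
10.5 [0.63321354 0.09119569 0.17651627] [-3.14140999e+00 -3.36398123e-05  4.19203872e-01]
(0.804, 2, 0.015, [0.79])
```

View pics/c3.png

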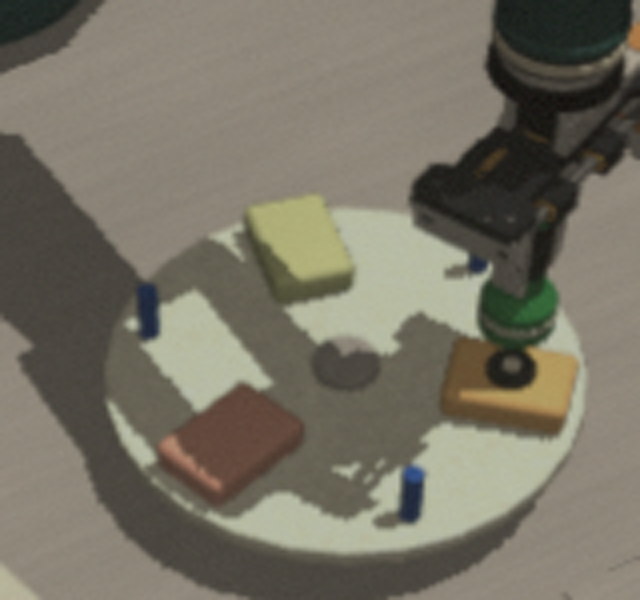

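```bash
python3 - <<'E'
from track import *
t=10.55+.1*np.arange(1,16); f=phi(t,10.5,7.087,1.53,22); f[-1]+=.04; f[-2]+=.02
print(np.round(f,3))
calls([.6339,.0899,.1765],[arc(a,.105,Z) for a in f])
E
```

```text
[7.315 7.466 7.615 7.764 7.911 8.057 8.203 8.346 8.489 8.631 8.772 8.911
 9.05  9.207 9.364]
[[-0.008, -0.013, 0.0, 0, 0, 0], [-0.018, -0.025, 0.0, 0, 0, 0], [-0.03, -0.036, 0.0, 0, 0, 0], [-0.043, -0.044, 0.0, 0, 0, 0], [-0.057, -0.051, 0.0, 0, 0, 0]]
[[-0.014, -0.004, 0.0, 0, 0, 0], [-0.03, -0.006, 0.0, 0, 0, 0], [-0.045, -0.006, 0.0, 0, 0, 0], [-0.059, -0.004, 0.0, 0, 0, 0], [-0.074, -0.0, 0.0, 0, 0, 0]]
[[-0.013, 0.006, 0.0, 0, 0, 0], [-0.026, 0.014, 0.0, 0, 0, 0], [-0.037, 0.023, 0.0, 0, 0, 0], [-0.047, 0.036, 0.0, 0, 0, 0], [-0.056, 0.05, 0.0, 0, 0, 0]]
cmd end [0.4627, 0.0147, 0.1765]
```

Call:
carry_out(
  commands=[
    [-0.008,-0.013,0,0,0,0],
    [-0.018,-0.025,0,0,0,0],
    [-0.03,-0.036,0,0,0,0],
    [-0.043,-0.044,0,0,0,0],
    [-0.057,-0.051,0,0,0,0],
  ],
)

```text
time: 11.05
tool_pos: [0.5604, 0.1135, 0.1767]
ee_rot: [3.141, -0.0, 0.419]
wrist_force: [0.6, -0.6, -1.3]
width: 0.028
finger_force: 30.0
```

Call:
carry_out(
  commands=[
    [-0.014,-0.004,0,0,0,0],
    [-0.03,-0.006,0,0,0,0],
    [-0.045,-0.006,0,0,0,0],
    [-0.059,-0.004,0,0,0,0],
    [-0.074,0,0,0,0,0],
  ],
)

```text
time: 11.55
tool_pos: [0.4928, 0.083, 0.1768]
ee_rot: [3.141, -0.001, 0.419]
wrist_force: [0.3, 0.2, -2.0]
width: 0.0275
finger_force: 30.0
```

Call:
carry_out(
  commands=[
    [-0.013,0.006,0,0,0,0],
    [-0.026,0.014,0,0,0,0],
    [-0.037,0.023,0,0,0,0],
    [-0.047,0.036,0,0,0,0],
    [-0.056,0.05,0,0,0,0],
  ],
)

```text
time: 12.05
tool_pos: [0.4627, 0.0133, 0.1766]
ee_rot: [3.141, -0.0, 0.419]
wrist_force: [0.4, -0.7, -1.5]
width: 0.0276
finger_force: 30.0
```

```bash
python3 - <<'E'
from ang import *
o=get_obs(); print(o['time'],o['tool_pos'],o['ee_rot'])
s=snapshot('scene'); print(angle('scene',s)); save(s,'sc4')
E
```

```text
12.05 [0.4626514  0.01334897 0.17660673] [ 3.14108479e+00 -3.11952780e-04  4.18544774e-01]
(0.95, 2, 0.014, [3.09])
```

```bash
python3 - <<'E'
from track import *
t=12.1+.1*np.arange(1,21); f=phi(t,12.05,9.325,1.36,22); f[-1]+=.03; f[-2]+=.015
print(np.round(f,3))
calls([.4627,.0147,.1765],[arc(a,.105,Z) for a in f])
E
```

```text
[ 9.528  9.662  9.794  9.926 10.057 10.187 10.315 10.443 10.569 10.695
 10.819 10.943 11.065 11.187 11.307 11.427 11.545 11.662 11.794 11.924]
[[-0.007, 0.016, 0.0, 0, 0, 0], [-0.01, 0.029, 0.0, 0, 0, 0], [-0.012, 0.043, 0.0, 0, 0, 0], [-0.012, 0.057, 0.0, 0, 0, 0], [-0.01, 0.07, 0.0, 0, 0, 0]]
[[0.004, 0.014, 0.0, 0, 0, 0], [0.009, 0.026, 0.0, 0, 0, 0], [0.016, 0.037, 0.0, 0, 0, 0], [0.024, 0.048, 0.0, 0, 0, 0], [0.034, 0.057, 0.0, 0, 0, 0]]
[[0.01, 0.008, 0.0, 0, 0, 0], [0.021, 0.015, 0.0, 0, 0, 0], [0.033, 0.02, 0.0, 0, 0, 0], [0.045, 0.024, 0.0, 0, 0, 0], [0.058, 0.026, 0.0, 0, 0, 0]]
[[0.012, 0.0, 0.0, 0, 0, 0], [0.025, -0.001, 0.0, 0, 0, 0], [0.037, -0.003, 0.0, 0, 0, 0], [0.05, -0.007, 0.0, 0, 0, 0], [0.062, -0.013, 0.0, 0, 0, 0]]
cmd end [0.6512, -0.0546, 0.1765]
```

Call:
carry_out(
  commands=[
    [-0.007,0.016,0,0,0,0],
    [-0.01,0.029,0,0,0,0],
    [-0.012,0.043,0,0,0,0],
    [-0.012,0.057,0,0,0,0],
    [-0.01,0.07,0,0,0,0],
  ],
)

```text
time: 12.6
tool_pos: [0.483, -0.0546, 0.1764]
ee_rot: [3.142, -0.0, 0.418]
wrist_force: [-0.0, -0.6, -2.4]
width: 0.0273
finger_force: 30.0
```

Call:
carry_out(
  commands=[
    [0.004,0.014,0,0,0,0],
    [0.009,0.026,0,0,0,0],
    [0.016,0.037,0,0,0,0],
    [0.024,0.048,0,0,0,0],
    [0.034,0.057,0,0,0,0],
  ],
)

```text
time: 13.1
tool_pos: [0.5378, -0.0923, 0.1763]
ee_rot: [3.142, 0.0, 0.419]
wrist_force: [-0.3, -0.4, -2.5]
width: 0.0275
finger_force: 30.0
```

Call:
carry_out(
  commands=[
    [0.01,0.008,0,0,0,0],
    [0.021,0.015,0,0,0,0],
    [0.033,0.02,0,0,0,0],
    [0.045,0.024,0,0,0,0],
    [0.058,0.026,0,0,0,0],
  ],
)

```text
time: 13.6
tool_pos: [0.6014, -0.092, 0.176]
ee_rot: [-3.141, 0.0, 0.419]
wrist_force: [-0.7, 0.3, -2.1]
width: 0.0277
finger_force: 30.0
```

Call:
carry_out(
  commands=[
    [0.012,0,0,0,0,0],
    [0.025,-0.001,0,0,0,0],
    [0.037,-0.003,0,0,0,0],
    [0.05,-0.007,0,0,0,0],
    [0.062,-0.013,0,0,0,0],
  ],
)

```text
time: 14.1
tool_pos: [0.6524, -0.054, 0.1764]
ee_rot: [-3.142, 0.0, 0.419]
wrist_force: [-0.8, -0.4, -2.8]
width: 0.0274
finger_force: 30.0
```

```bash
python3 - <<'E'
from ang import *
o=get_obs(); print(o['time'],o['tool_pos'],o['ee_rot'])
s=snapshot('scene'); print(angle('scene',s)); save(s,'sc5')
E
```

```text
14.1 [ 0.65239347 -0.0539608   0.17637582] [-3.14156347e+00  2.86598350e-05  4.18855019e-01]
(-0.597, 3, 0.191, [-0.69])
```

```bash
python3 - <<'E'
from ang import *
s=dict(S['scene']); s['img']=cv2.cvtColor(cv2.imread('pics/sc5.png'),cv2.COLOR_BGR2RGB); S['scene']=s
for c,st in blobs('scene',(105,120,30),(130,255,255),(275,170,425,310),5):
    P=onz(s,[c],.103)[0,:2]-[.5645,.0095]; a=np.arctan2(P[1],P[0])
    print(c,st[4],np.hypot(*P),a,(a-np.pi/3+.672+np.pi/3)%(2*np.pi/3)-np.pi/3)
from track import *
t=14.15+.1*np.arange(1,16); f=phi(t,12.05,9.325,1.36,22)
calls([.6512,-.0546,.1765],[arc(a,.105,Z) for a in f])
E
```

```text
[302.5 246.3] 11 0.1334427644306995 -1.6790968013810728 0.04010074981552503
[303.3 253.4] 7 0.14142290317185296 -1.5301628638987474 0.1890346872978501
[394.4 255.4] 13 0.13017655765337616 0.3736550692705773 -0.001542481926020356
[[0.013, -0.008, 0.0, 0, 0, 0], [0.022, -0.016, 0.0, 0, 0, 0], [0.03, -0.025, 0.0, 0, 0, 0], [0.037, -0.034, 0.0, 0, 0, 0], [0.042, -0.044, 0.0, 0, 0, 0]]
[[0.005, -0.01, 0.0, 0, 0, 0], [0.009, -0.021, 0.0, 0, 0, 0], [0.011, -0.032, 0.0, 0, 0, 0], [0.012, -0.043, 0.0, 0, 0, 0], [0.012, -0.054, 0.0, 0, 0, 0]]
[[-0.001, -0.011, 0.0, 0, 0, 0], [-0.004, -0.022, 0.0, 0, 0, 0], [-0.007, -0.032, 0.0, 0, 0, 0], [-0.012, -0.042, 0.0, 0, 0, 0], [-0.017, -0.051, 0.0, 0, 0, 0]]
cmd end [0.6244, 0.0966, 0.1765]
```

The split blob is one peg broken up by shadow. The clean peg agrees with the model to 2 mrad, so I'm tracking on.

Call:
carry_out(
  commands=[
    [0.013,-0.008,0,0,0,0],
    [0.022,-0.016,0,0,0,0],
    [0.03,-0.025,0,0,0,0],
    [0.037,-0.034,0,0,0,0],
    [0.042,-0.044,0,0,0,0],
  ],
)

```text
time: 14.65
tool_pos: [0.6722, 0.0036, 0.1765]
ee_rot: [3.142, 0.0, 0.419]
wrist_force: [-0.4, 0.6, -2.8]
width: 0.0273
finger_force: 30.0
```

Call:
carry_out(
  commands=[
    [0.005,-0.01,0,0,0,0],
    [0.009,-0.021,0,0,0,0],
    [0.011,-0.032,0,0,0,0],
    [0.012,-0.043,0,0,0,0],
    [0.012,-0.054,0,0,0,0],
  ],
)

```text
time: 15.15
tool_pos: [0.6606, 0.0576, 0.1765]
ee_rot: [3.142, 0.0, 0.419]
wrist_force: [0.1, -0.3, -1.6]
width: 0.0276
finger_force: 30.0
```

Call:
carry_out(
  commands=[
    [-0.001,-0.011,0,0,0,0],
    [-0.004,-0.022,0,0,0,0],
    [-0.007,-0.032,0,0,0,0],
    [-0.012,-0.042,0,0,0,0],
    [-0.017,-0.051,0,0,0,0],
  ],
)

```text
time: 15.65
tool_pos: [0.6239, 0.0969, 0.1765]
ee_rot: [3.141, 0.0, 0.419]
wrist_force: [-0.3, -0.5, -2.0]
width: 0.027
finger_force: 30.0
```

```bash
python3 - <<'E'
from ang import *
from track import *
s=snapshot('scene'); print(get_obs()['time'],angle('scene',s)); save(s,'sc6')
a=s['img'][120:305,265:425]
cv2.imwrite('pics/c6.png',cv2.cvtColor(cv2.resize(a,(520,600),interpolation=cv2.INTER_CUBIC),cv2.COLOR_RGB2BGR))
print(phi(15.65,12.05,9.325,1.36,22)-4*np.pi)
t=15.7+.1*np.arange(1,11); f=phi(t,12.05,9.325,1.36,22)
e=calls([.6244,.0966,.1765],[arc(a,.105,Z) for a in f])
B=np.array([.484,-.389,.165]); n=14
u=np.arange(1,16)/n; u=np.minimum(u,1); k=10*u**3-15*u**4+6*u**5
k=np.minimum(np.arange(1,16)/15,1); k=np.interp(np.arange(1,16),[0,1,2,3,12,13,14,15],[0,.02,.06,.12,.88,.95,.985,1])
W=[e+(B-e)*np.array([q,q,0])+np.array([0,0,.004]) for q in k]
calls(e,W)
E
```

```text
15.7 (0.999, 2, 0.022, [0.95])
0.9959164463943235
[[-0.01, -0.012, 0.0, 0, 0, 0], [-0.017, -0.02, 0.0, 0, 0, 0], [-0.025, -0.026, 0.0, 0, 0, 0], [-0.033, -0.032, 0.0, 0, 0, 0], [-0.042, -0.037, 0.0, 0, 0, 0]]
[[-0.009, -0.004, 0.0, 0, 0, 0], [-0.018, -0.007, 0.0, 0, 0, 0], [-0.028, -0.009, 0.0, 0, 0, 0], [-0.038, -0.01, 0.0, 0, 0, 0], [-0.047, -0.011, 0.0, 0, 0, 0]]
cmd end [0.5236, 0.1042, 0.1765]
[[-0.005, 0.009, -0.004, 0, 0, 0], [-0.014, 0.026, -0.004, 0, 0, 0], [-0.028, 0.052, -0.004, 0, 0, 0], [-0.048, 0.089, -0.004, 0, 0, 0], [-0.068, 0.126, -0.004, 0, 0, 0]]
[[-0.02, 0.036, 0.0, 0, 0, 0], [-0.04, 0.073, 0.0, 0, 0, 0], [-0.06, 0.11, 0.0, 0, 0, 0], [-0.08, 0.146, 0.0, 0, 0, 0], [-0.1, 0.183, 0.0, 0, 0, 0]]
[[-0.02, 0.037, 0.0, 0, 0, 0], [-0.04, 0.073, 0.0, 0, 0, 0], [-0.057, 0.104, 0.0, 0, 0, 0], [-0.065, 0.119, 0.0, 0, 0, 0], [-0.069, 0.125, 0.0, 0, 0, 0]]
cmd end [0.4836, -0.3886, 0.1805]
```

View pics/c6.png

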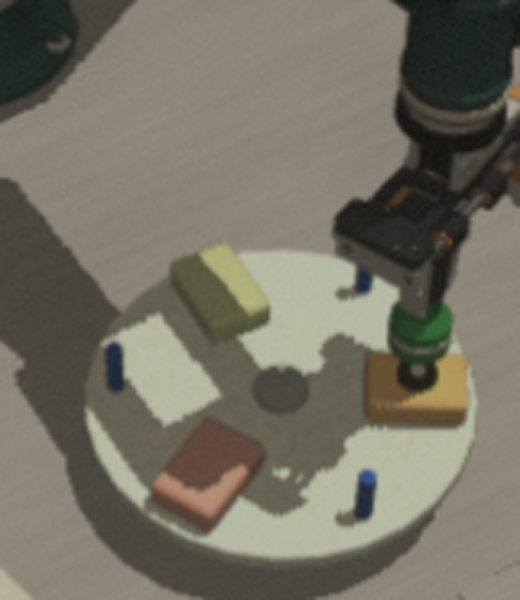

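The picture shows the foot at (420,335) hovering right over the logger at (418,373), with a gap between them, and the angle is on the model. I'll track one more second, then carry the wand back at height.

Call:
carry_out(
  commands=[
    [-0.01,-0.012,0,0,0,0],
    [-0.017,-0.02,0,0,0,0],
    [-0.025,-0.026,0,0,0,0],
    [-0.033,-0.032,0,0,0,0],
    [-0.042,-0.037,0,0,0,0],
  ],
)

```text
time: 16.2
tool_pos: [0.5706, 0.1131, 0.1765]
ee_rot: [3.141, -0.0, 0.419]
wrist_force: [0.7, 0.6, -1.8]
width: 0.0278
finger_force: 30.0
```

Call:
carry_out(
  commands=[
    [-0.009,-0.004,0,0,0,0],
    [-0.018,-0.007,0,0,0,0],
    [-0.028,-0.009,0,0,0,0],
    [-0.038,-0.01,0,0,0,0],
    [-0.047,-0.011,0,0,0,0],
  ],
)

```text
time: 16.7
tool_pos: [0.5231, 0.1036, 0.1765]
ee_rot: [3.141, -0.0, 0.419]
wrist_force: [-0.1, -0.4, -1.6]
width: 0.0278
finger_force: 30.0
```

Call:
carry_out(
  commands=[
    [-0.005,0.009,-0.004,0,0,0],
    [-0.014,0.026,-0.004,0,0,0],
    [-0.028,0.052,-0.004,0,0,0],
    [-0.048,0.089,-0.004,0,0,0],
    [-0.068,0.126,-0.004,0,0,0],
  ],
)

```text
time: 17.2
tool_pos: [0.513, -0.0406, 0.181]
ee_rot: [3.14, -0.001, 0.42]
wrist_force: [0.9, 0.2, -2.2]
width: 0.0272
finger_force: 30.0
```

Call:
carry_out(
  commands=[
    [-0.02,0.036,0,0,0,0],
    [-0.04,0.073,0,0,0,0],
    [-0.06,0.11,0,0,0,0],
    [-0.08,0.146,0,0,0,0],
    [-0.1,0.183,0,0,0,0],
  ],
)

```text
time: 17.7
tool_pos: [0.4955, -0.2491, 0.181]
ee_rot: [3.14, -0.0, 0.418]
wrist_force: [0.8, 0.8, -2.5]
width: 0.0277
finger_force: 30.0
```

Call:
carry_out(
  commands=[
    [-0.02,0.037,0,0,0,0],
    [-0.04,0.073,0,0,0,0],
    [-0.057,0.104,0,0,0,0],
    [-0.065,0.119,0,0,0,0],
    [-0.069,0.125,0,0,0,0],
  ],
)

```text
time: 18.2
tool_pos: [0.4832, -0.3907, 0.1802]
ee_rot: [-3.141, 0.0, 0.416]
wrist_force: [-0.2, 0.8, -2.2]
width: 0.0275
finger_force: 30.0
```

Call:
carry_out(
  commands=[
    [0,0,0.02,0,0,0],
    [0,0,0.05,0,0,0],
    [0,0,0.08,0,0,0],
    [0,0,0.1,0,0,0],
    [0,0,0.11,0,0,0],
  ],
)

```text
time: 18.7
tool_pos: [0.4832, -0.3864, 0.068]
ee_rot: [-3.137, 0.001, 0.42]
wrist_force: [0.1, -0.1, -1.6]
width: 0.0275
finger_force: 30.0
```

Call:
carry_out(
  commands=[
    [0,0,0,0,0,0],
    [0,0,0,0,0,0],
    [0,0,0,0,0,0],
    [0,0,0,0,0,0],
    [0,0,0,0,0,0],
  ],
)

```text
time: 19.2
tool_pos: [0.4843, -0.3893, 0.0717]
ee_rot: [3.14, -0.001, 0.419]
wrist_force: [0.4, -0.1, -1.8]
width: 0.0277
finger_force: 30.0
```

```bash
python3 - <<'E'
from h import *
o=get_obs(); print(o['time'],o['tool_pos'],o['ee_rot'])
s=snapshot('scene'); a=s['img'][200:340,110:260]; w=snapshot('wrist')
cv2.imwrite('pics/c7.png',cv2.cvtColor(np.hstack([cv2.resize(a,(300,280),interpolation=cv2.INTER_CUBIC),cv2.resize(w['img'],(374,280))]),cv2.COLOR_RGB2BGR))
E
```

```text
19.2 [ 0.48434692 -0.38927475  0.07168177] [ 3.13971054e+00 -7.25033498e-04  4.18798360e-01]
```

View pics/c7.png

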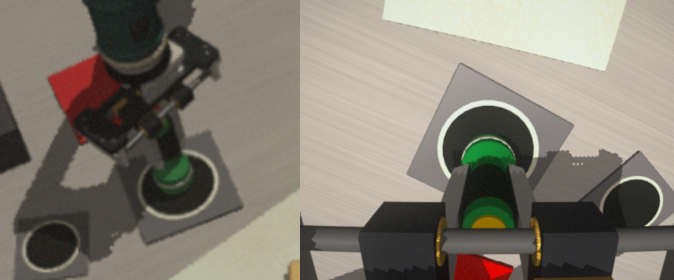

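The wand is upright over the middle of the ring: foot at (175,170) in the left half, ring centred about (178,185). It is about 11 mm up, so I'll lower it gently and release.

Call:
carry_out(
  commands=[
    [0,0,0.003,0,0,0],
    [0,0,0.006,0,0,0],
    [0,0,0.008,0,0,0],
    [0,0,0.01,0,0,0],
    [0,0,0.011,0,0,0],
  ],
)

```text
time: 19.8
tool_pos: [0.4837, -0.3887, 0.0594]
ee_rot: [-3.141, 0.0, 0.419]
wrist_force: [-0.8, 0.4, 2.6]
width: 0.0276
finger_force: 30.0
```

Call:
carry_out(
  commands=[
    [0,0,0,0,0,0],
    [0,0,0,0,0,0],
    [0,0,0,0,0,0],
    [0,0,0,0,0,0],
    [0,0,0,0,0,0],
  ],
)

```text
time: 20.3
tool_pos: [0.4839, -0.3888, 0.0595]
ee_rot: [3.141, -0.0, 0.419]
wrist_force: [-0.8, 0.3, -3.0]
width: 0.0274
finger_force: 30.0
```

Call:
carry_out(
  commands=[
    [0,0,0,0,0,0],
    [0,0,0,0,0,0],
    [0,0,0,0,0,0],
    [0,0,0,0,0,0],
    [0,0,0,0,0,0],
  ],
  jaw=1,
)

```text
time: 20.8
tool_pos: [0.484, -0.3889, 0.0597]
ee_rot: [3.141, -0.0, 0.419]
wrist_force: [-0.1, -0.7, 0.5]
width: 0.0639
finger_force: 0.0
```

Call:
carry_out(
  commands=[
    [0,0,0,0,0,0],
    [0,0,0,0,0,0],
    [0,0,0,0,0,0],
    [0,0,0,0,0,0],
    [0,0,0,0,0,0],
  ],
)

```text
time: 21.3
tool_pos: [0.4839, -0.3889, 0.0595]
ee_rot: [3.142, 0.0, 0.419]
wrist_force: [-0.6, 0.5, -0.4]
width: 0.0941
finger_force: 0.0
```

Call:
carry_out(
  commands=[
    [0,0,-0.02,0,0,0],
    [0,0,-0.05,0,0,0],
    [0,0,-0.09,0,0,0],
    [0,0,-0.13,0,0,0],
    [0,0,-0.16,0,0,0],
  ],
)

```text
time: 21.8
tool_pos: [0.4843, -0.3892, 0.2227]
ee_rot: [3.138, -0.001, 0.419]
wrist_force: [0.8, -0.3, 0.2]
width: 0.094
finger_force: 0.0
```

Call:
carry_out(
  commands=[
    [0,0,0,0,0,0],
    [0,0,0,0,0,0],
    [0,0,0,0,0,0],
    [0,0,0,0,0,0],
    [0,0,0,0,0,0],
  ],
)

```text
time: 22.3
tool_pos: [0.4834, -0.3883, 0.2175]
ee_rot: [-3.139, 0.001, 0.419]
wrist_force: [0.6, 0.5, -0.7]
width: 0.0939
finger_force: 0.0
```

```bash
python3 - <<'E'
from h import *
o=get_obs(); print(o['time'],o['tool_pos'],o['width'],o['finger_force'])
s=snapshot('wrist'); save(s,'w8')
h=cv2.cvtColor(s['img'],cv2.COLOR_RGB2HSV);m=cv2.inRange(h,(20,100,90),(40,255,255))
c,l,st,ce=cv2.connectedComponentsWithStats(m)
for i in range(1,c):
    if st[i][4]>300: print(ce[i],st[i],onz(s,[ce[i]],.128))
E
```

```text
22.3 [ 0.48340521 -0.38834702  0.21753024] 0.09387129479308923 0.0
[323.47527911 249.11004785] [310 236  28  28 627] [[ 0.48209806 -0.38852574  0.128     ]]
[589.89230769 417.46      ] [574 375  26  76 650] [[ 0.44214757 -0.63053747  0.128     ]]
```

View pics/w8.png

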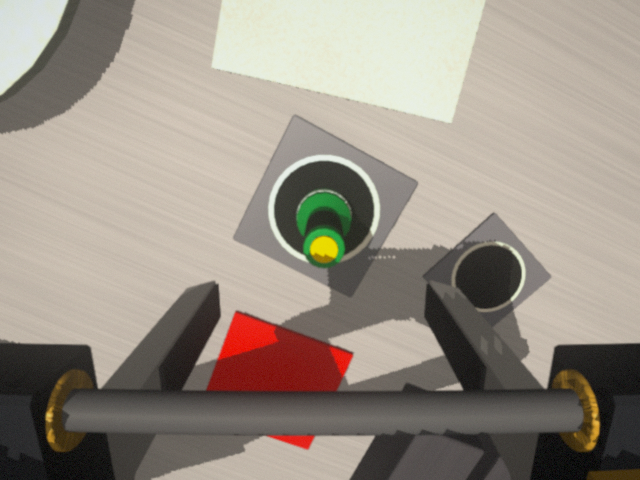

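The wand stands upright near the middle of the ring, with its tip at (323,249), and the gripper is clear. I'm handing in.

```bash
python3 -c "
from bench import *
print(close_job())"
```

```text
the job is handed in; nothing more can be done
None
```

The job is handed in at about 22 s of the 54 s, but no verdict came back: the carousel was set turning at about 1.8 rad/s, the wand followed the logger for about 7 s by my tracking, and it now stands upright and released inside the ring of its pad.

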